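# Open the locking clamp and lock a tenoned rail in it

### The job

Pull the orange release lever so that the locked bench clamp springs open. Take the pale rail out of the green rack (leave the dark one alone) and lay it between the open jaws with its thick plain end up to the stop and its tenon standing free, then squeeze the two blue handles together past the dead centre until they stay locked on the rail. Do not disturb the other things on the bench.

Things in the scene. Friction and masses are not known exactly. Their poses are not given: they have to be found in the camera images.
- locking_clamp: clamp fixed to the bench: grey base and cover (56 mm high), blue squeeze handles at its -x end, steel jaws at +x. Origin on the bench under its middle; x from handles to jaws, y to its left, z up. Jaws (x=34 to 80 mm, z=6 to 40 mm) move parallel and mirrored, with sprung pads: pad gap 28 mm locked empty, about 50 mm open (92 mm over the outsides). The rail lies on the bench between them
- clamp_stop (a point): middle of the flat face of the clamp's stop block (26 mm wide, 42 mm high) at the back of the jaw gap, 32 mm ahead of the clamp's origin; same axes as the clamp. The end of the rail goes against it
- clamp_squeeze (a point): fixed point midway between the blue handles, where to squeeze them: 92 mm behind the clamp's origin, 31 mm up; clamp's axes. The handles (12 mm thick in y, z=20 to 42 mm, pivots 80 mm ahead, ends 28 mm behind this point) move mirrored; here 42 mm over their outsides locked, about 66 mm open. The lever's bar lies below, between them (z=10 to 16 mm)
- handle_left (a joint): angle of each blue handle: 0 = fully together and locked, 0.15 = fully open. Dead centre at 0.025: beyond it the handles snap outward, below it they stay locked. Squeezing needs up to about 15 N per handle with a rail in the jaws; squeeze right up to 0
- release_lever (a joint): angle of the release lever about an upright pin 60 mm behind the clamp's origin: 0 at rest, 0.45 at its end. Positive moves the orange tab to the clamp's +y side. From about 0.25 on it has pushed the locked handles past dead centre and they spring open. A weak spring brings it back to 0
- release_tab (a point): on the upright orange tab at the tail of the lever, 45 mm above the bench, 95 mm from the lever's pin. The tab is 10 mm thick across (clamp's y), 20 mm along the lever, and reaches from 10 to 60 mm above the bench; it stands free behind the handles and is pulled to the side that faces the robot
- rail_rack: fixed green-painted rack with two roofed bays, 56 x 138 x 60 mm. Origin on the bench under its middle; x points out of the mouths (at x=+28 mm), z up. Bays centred at y=+38 and -38 mm, each 46 mm wide, 54 mm high, 50 mm deep; a rail must be drawn out along x before it can be lifted
- pale_rail: pale wooden rail, 120 mm long, 0.13 kg. Origin on its underside at mid length; x to the plain end, z up. Plain body x=-15 to 60 mm, 36 mm wide, 44 mm high; tenon x=-60 to -15 mm, 16 mm thick in y, z=5 to 39 mm. It starts in either bay, on the bench, the tenon inside and about 70 mm of the body out of the mouth
- plain_end (a point): centre of the plain end face of the pale rail
- tenon_end (a point): centre of the tenon's end face of the pale rail
- dark_rail: dark rail of the same shape in the other bay, to be left alone; same axes
- cork_block: cork sanding block, 64 x 110 x 36 mm, behind the rack; leave it. Origin under its middle
- spare_drum: upright sanding drum, 38 mm across, 82 mm high, behind the rack; leave it. Origin under its middle
- spanner: flat spanner, 209 mm long, on the -y side of the clamp; leave it. Origin under its middle
- jaw_left: jaw with its pad on the clamp's +y side; its frame lies on the clamp's origin when locked
- jaw_right: jaw with its pad on the clamp's -y side; its frame lies on the clamp's origin when locked

How it is judged:
By the outcome, as a careful person would: the job done as asked, in the order asked, and still so for the second after the job is handed in, with the robot touching nothing.
It also fails if it takes over 66 s, if anything falls off the work surface, if the arm or the gripper's body presses on something with over 40 N, if the wrist force passes 120 N, or if a joint passes its speed limit or range.

### The arm

A 6-joint arm with a two-finger parallel gripper is mounted at the origin on a cart in front of the work surface, level with it; the furniture and walls round the work are solid. World frame = base frame: x ahead of the robot, y to its left, z up, the work surface at z = 0. Lengths are in mm, angles in rad, forces in N, time in s.
With the tool pointing down it reaches from about 350 to 975 mm from the base axis. Payload 7.1 kg.
Tool frame: the origin (TCP) lies on the front face of the gripper's body, between the roots of the fingers; the fingertips stand 80 mm ahead of it and the grasp point (between the pads) lies 61 mm ahead of it (env.tips_ahead is the distance from the TCP to the fingertips, in mm); z points along the fingers, y is the direction in which the jaws open and shut (so a half turn about z gives the same grasp; the last joint's range is limited). The gripper opens to 88 mm and grips with 3 to 60 N. Pads are 20 mm wide; open, the fingers measure 115 mm over their backs; the gripper's body (75 mm by 178 mm) begins 61 mm behind the grasp point.
Start: joints at [-1.182, 0.423, 1.63, -0, 1.089, -0.019], TCP at [247.885, -573.723, 302.675] pointing down, gripper open.
Joint ranges: [-3, 3], [-0.9, 2.11], [0.09, 2.58], [-1.31, 4.45], [0.11, 2.69], [-2.54, 2.54]. Speed limits (rad/s): [2.39, 2.39, 3.01, 3.14, 3.14, 3.14].

### API

Orientations are given as a unit quaternion [x, y, z, w].
In Python, from station import env, set_gripper, viewer, workorder gives the robot as it stands. Calls block until the motion is done:
- env.reach(position, orientation): joint-space move of the TCP to a pose.
- env.move_l(position, rot=None, rate=150, f_stop=None): straight line of the TCP; rot=None keeps the orientation; rate is the mean speed in mm/s. With f_stop (N) it stops when the force on the tool has changed by that much, and returns True; else False.
- env.move_joints(angles): joint-space move.
- set_gripper(opening): finger opening in mm; the grip force is fixed at half the most; returns when the fingers have stopped.
- env.hold(seconds).
- env.ik(position, orientation): joint angles nearest the present ones, or None.
- env.read_state(): the state.
- viewer.camera(name): name is "scene" or "top" or "wrist"; returns the picture (480x640x3 uint8, blue, green, red); there is no depth.
- viewer.camera_params(name): a dict with "fx", "fy", "cx", "cy" (pixels), "pose" (4x4, takes a point from camera to world coordinates); the wrist camera has in their place "tool_from_camera" (4x4, takes a point from camera to tool coordinates, whose origin is the TCP and whose axes are the flange's). Camera axes: x right, y up, looking along -z (the intrinsics and any distortion apply to the point x, -y, -z); pixel columns grow to the right and rows downward; lengths in mm; the calibration is good to about 2 mm. A picture is of the moment at which its call begins: read the wrist's pose just before it. camera_params takes no time and is no camera call.
A pose or a line that the arm cannot do raises env.IKError and nothing moves.
- workorder.sign_off(): hands the job in, once; it reports no verdict.
The state is a dict: "time_s": time; "qpos": joint angles; "dq": joint speeds; "tau": joint torques, N m; "tool_pos": TCP position; "orientation": TCP orientation; "force": force on the tool from outside, world axes, zero at the start; "wrist_torque": the same for the moment, N m; "width": finger opening in mm.
Only numpy, scipy, OpenCV 4.12 (cv2) and the standard library are available. Lean on these libraries where they do the work, as an engineer would, in place of code of your own. Each camera call takes 0.05 s, during which the arm holds its last target.

## Working session

There is one attempt and no reset: what is moved stays moved. The work goes in short steps, each a Python script; the robot and the scene stay as the last script left them, time stands still between calls to the robot, and variables do not carry over. Pictures are saved under pics/ and viewed, and the job is handed in when it is done.

```bash
ls; mkdir -p pics; python3 - <<'E'
from station import env, set_gripper, viewer, workorder
import cv2
for n in ["scene","top","wrist"]:
    p=viewer.camera_params(n); print(n,p)
    cv2.imwrite(f"pics/{n}0.png",viewer.camera(n))
s=env.read_state(); print(s)
E
```

```text
pics
scene {'fx': 617.4273061329792, 'fy': 617.4273061329792, 'cx': 312.42105524212724, 'cy': 226.58913654267303, 'pose': array([[-7.78237271e-01,  4.21746648e-01, -4.65270367e-01,
        -1.62894008e+02],
       [-6.27862787e-01, -5.08864616e-01,  5.88935585e-01,
         7.89550809e+02],
       [ 1.16219827e-02,  7.50457572e-01,  6.60816436e-01,
         1.05735799e+03],
       [ 0.00000000e+00,  0.00000000e+00,  0.00000000e+00,
         1.00000000e+00]])}
top {'fx': 503.1321817546613, 'fy': 503.1321817546613, 'cx': 326.0318667574327, 'cy': 243.03931927868973, 'pose': array([[-8.45534199e-02,  9.74215787e-01, -2.09175333e-01,
         2.95719804e+02],
       [-9.96417683e-01, -8.23346916e-02,  1.93080428e-02,
        -7.81046746e+01],
       [ 1.58781357e-03,  2.10058562e-01,  9.77687516e-01,
         1.12918031e+03],
       [ 0.00000000e+00,  0.00000000e+00,  0.00000000e+00,
         1.00000000e+00]])}
wrist {'fx': 421.15825863932844, 'fy': 421.15825863932844, 'cx': 320.95393171246013, 'cy': 243.85413447478092, 'tool_from_camera': array([[-1.63232662e-03,  9.69562161e-01,  2.4483
[... 267 characters left out ...]
       1.00000000e+00]])}
{'time_s': 0.15, 'qpos': array([-1.18202575e+00,  4.23665664e-01,  1.63049975e+00,  2.60608880e-05,
        1.08858893e+00, -1.89930969e-02]), 'dq': array([-0.00037764, -0.00144559, -0.00356248, -0.00043832,  0.00105515,
       -0.00112275]), 'tau': array([ 5.50435871e-04, -5.44981384e+01, -2.73918718e+01,  6.43936498e-02,
        2.03617156e-02, -5.16678676e-05]), 'tool_pos': array([ 247.75473355, -573.43447181,  302.0857625 ]), 'orientation': array([ 9.79289053e-01,  2.02466327e-01, -9.54360104e-05, -5.73064635e-04]), 'force': array([-0.45930534,  0.38463945, -0.37586252]), 'wrist_torque': array([ 0.02403895,  0.02311868, -0.01971572]), 'width': 87.92163206807406}
```

View pics/top0.png

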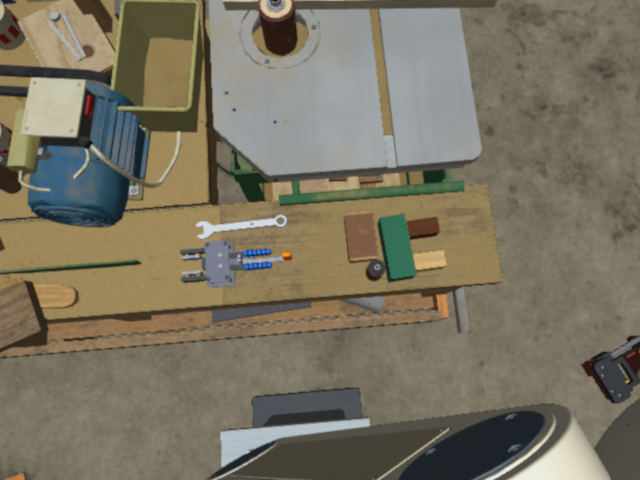

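View pics/scene0.png

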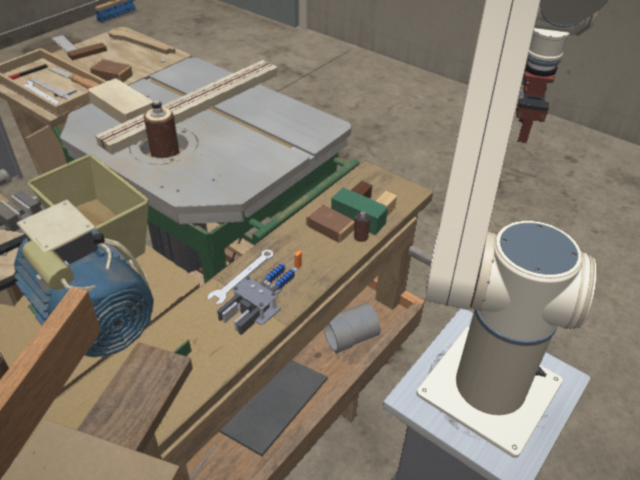

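Top view: the clamp's cover is at about (220,263), with jaws to the left and the orange tab at (287,256). The rack is at (397,247) with its mouths to the right, and the pale rail is in the lower bay at (430,260). The drum is at (375,270).

```bash
cat > h.py <<'E'
from station import env, set_gripper, viewer, workorder
import numpy as np, cv2
from scipy.spatial.transform import Rotation as R
def campose(n,s=None):
    p=viewer.camera_params(n)
    if n!="wrist": return p,np.array(p["pose"])
    T=np.eye(4);T[:3,:3]=R.from_quat(s["orientation"]).as_matrix();T[:3,3]=s["tool_pos"]
    return p,T@np.array(p["tool_from_camera"])
def cast(px,z,p,T):
    d=np.array([(px[0]-p["cx"])/p["fx"],-(px[1]-p["cy"])/p["fy"],-1.])
    d=T[:3,:3]@d;o=T[:3,3]
    return o+d*(z-o[2])/d[2]
def proj(w,p,T):
    c=np.linalg.inv(T)@np.append(w,1)
    return np.array([p["cx"]-p["fx"]*c[0]/c[2],p["cy"]+p["fy"]*c[1]/c[2]])
def quat(yaw): # tool down, tool y axis (jaw axis) at world angle yaw
    y=np.array([np.cos(yaw),np.sin(yaw),0]);z=np.array([0,0,-1.]);x=np.cross(y,z)
    return R.from_matrix(np.c_[x,y,z]).as_quat()
def snap(n,f):
    s=env.read_state();im=viewer.camera(n);cv2.imwrite("pics/"+f,im)
    import pickle;pickle.dump(s,open("pics/"+f+".pkl","wb"));return im,s
E
python3 - <<'E'
from h import *
p,T=campose("top")
for n,px,z in [("cover",(220,263),56),("tab",(287,256),60),("rackctr",(397,247),60),("paleend",(445,260),44),("darkend",(438,226),44),("drum",(376,266),82)]:
    print(n,cast(px,z,p,T).round(1))
im=cv2.imread("pics/top0.png")[180:310,170:460]
cv2.imwrite("pics/topc.png",cv2.resize(im,None,fx=2.75,fy=2.75,interpolation=cv2.INTER_CUBIC))
s=env.read_state()
print(R.from_quat(s["orientation"]).as_matrix().round(2))
for yaw in (np.pi/2,-np.pi/2,0,np.pi): print(yaw, env.ik([520,100,330],quat(yaw)),env.ik([520,-350,330],quat(yaw)))
E
```

```text
cover [500.6 132.9  56. ]
tab [503.  -12.7  60. ]
rackctr [ 502.7 -252.    60. ]
paleend [ 468.1 -356.1   44. ]
darkend [ 545.5 -350.8   44. ]
drum [ 461.6 -199.6   82. ]
[[ 0.92  0.4  -0.  ]
 [ 0.4  -0.92  0.  ]
 [ 0.   -0.   -1.  ]]
1.5707963267948966 [ 1.67513556e-01  2.50082844e-01  1.81519707e+00 -4.44089210e-16
  1.07631274e+00 -1.40328277e+00] [-6.11413291e-01  3.97271413e-01  1.60209664e+00 -4.44089210e-16
  1.14222460e+00 -2.18220962e+00]
-1.5707963267948966 [ 1.67513556e-01  2.50082844e-01  1.81519707e+00 -4.44089210e-16
  1.07631274e+00  1.73830988e+00] [-6.11413291e-01  3.97271413e-01  1.60209664e+00 -4.44089210e-16
  1.14222460e+00  9.59383036e-01]
0 [ 1.67513556e-01  2.50082844e-01  1.81519707e+00 -4.44089210e-16
  1.07631274e+00  1.67513556e-01] [-6.11413291e-01  3.97271413e-01  1.60209664e+00 -4.44089210e-16
  1.14222460e+00 -6.11413291e-01]
3.141592653589793 None [-6.11413291e-01  3.97271413e-01  1.60209664e+00 -4.44089210e-16
  1.14222460e+00  2.53017936e+00]
```

View pics/topc.png

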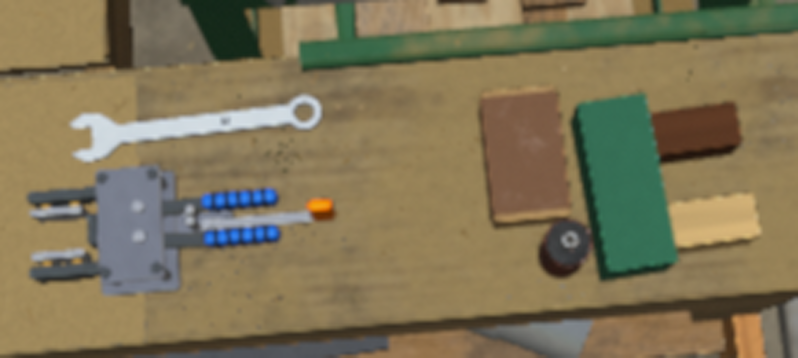

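```bash
python3 - <<'E'
from h import *
env.reach([505,-290,300],quat(0)); snap("wrist","w_rack.png")
env.reach([505,100,300],quat(0)); snap("wrist","w_clamp.png")
s=env.read_state();print(s["time_s"],s["tool_pos"],s["orientation"])
E
```

```text
3.125 [505.40492561  99.08253652 300.03555819] [7.07578529e-01 7.06634701e-01 5.83634400e-05 1.47290387e-04]
```

View pics/w_rack.png

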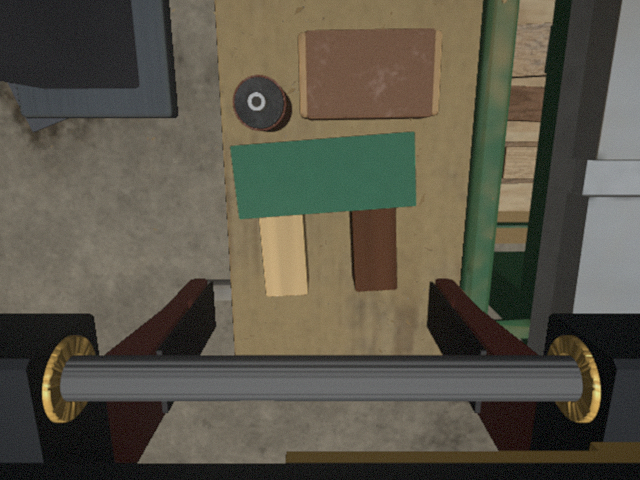

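View pics/w_clamp.png

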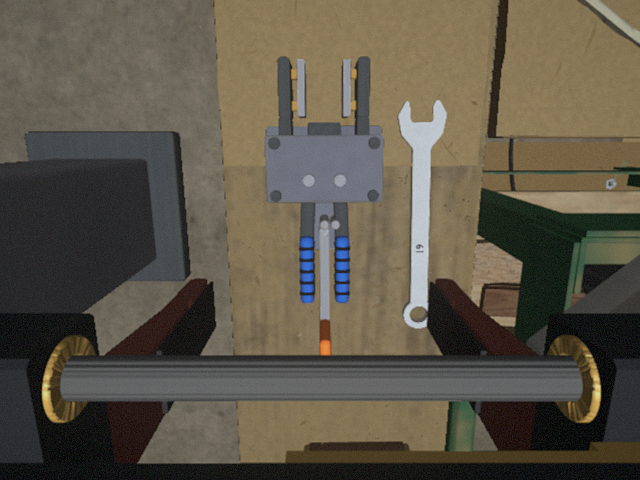

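```bash
python3 - <<'E'
from h import *
import pickle
def quad(mask,name,z,p,T,roi=None):
    cs,_=cv2.findContours(mask.astype(np.uint8),cv2.RETR_EXTERNAL,cv2.CHAIN_APPROX_NONE)
    c=max(cs,key=cv2.contourArea); r=cv2.minAreaRect(c); b=cv2.boxPoints(r)
    print(name,cv2.contourArea(c),b.round(0).tolist())
    W=[cast(q,z,p,T)[:2] for q in b]; print("  world",np.round(W,1).tolist(), "ctr",np.mean(W,0).round(1))
for f in ["w_rack.png","w_clamp.png"]:
    im=cv2.imread("pics/"+f);s=pickle.load(open(f"pics/{f}.pkl","rb"));p,T=campose("wrist",s)
    hsv=cv2.cvtColor(im,cv2.COLOR_BGR2HSV);H,S,V=cv2.split(hsv);yy,xx=np.mgrid[:480,:640]
    if "rack" in f:
        m=(H>65)&(H<90)&(S>90)&(xx<430)&(xx>215)&(yy<230);quad(m,"rack",60,p,T)
        print(im[260,285],hsv[260,285],hsv[250,375],hsv[320,320],hsv[40,250])
        m=(V>185)&(S>60)&(xx<315)&(xx>250)&(yy>205)&(yy<310);quad(m,"pale",44,p,T)
        m=(V<120)&(S>120)&(H<20)&(xx<405)&(xx>340)&(yy>200)&(yy<305);quad(m,"dark",44,p,T)
    else:
        b=(H>100)&(H<125)&(S>150)
        quad((b&(xx<325)&(yy>220)&(yy<310)),"blueL",42,p,T); quad((b&(xx>325)&(xx<360)&(yy>220)&(yy<310)),"blueR",42,p,T)
        m=(H<15)&(S>180)&(V>200)&(xx>300)&(xx<350)&(yy>320)&(yy<356);quad(m,"tab",60,p,T)
        print(hsv[190,320],hsv[160,240],hsv[400//2,250])
        m=(S<75)&(H>90)&(xx>255)&(xx<395)&(yy>124)&(yy<206)&(V>60);m=cv2.morphologyEx(m.astype(np.uint8),cv2.MORPH_OPEN,np.ones((15,15)))
        quad(m,"cover",56,p,T)
        for n,q,z in [("Jtip L",(284,58),40),("Jtip R",(362,58),40),("padLin",(305,90),40),("padRin",(343,90),40),("stop l",(308,123),42),("stop r",(340,123),42),("tabtop l",(320,341),60),("tab r",(330,341),60)]: print(n,cast(q,z,p,T).round(1))
a=cv2.imread("pics/w_clamp.png")[40:360,250:460];cv2.imwrite("pics/cl.png",cv2.resize(a,None,fx=1.85,fy=1.85,interpolation=cv2.INTER_CUBIC))
p,T=campose("top")
im=cv2.imread("pics/top0.png");H,S,V=cv2.split(cv2.cvtColor(im,cv2.COLOR_BGR2HSV));yy,xx=np.mgrid[:480,:640]
quad((H<15)&(S>200)&(V>180)&(xx>270)&(xx<300)&(yy>245)&(yy<265),"toptab",60,p,T)
E
```

```text
rack 12838.5 [[231.0, 146.0], [413.0, 132.0], [419.0, 205.0], [236.0, 219.0]]
  world [[437.6, -231.5], [572.8, -221.7], [579.9, -276.1], [438.9, -286.7]] ctr [ 507.3 -254. ]
[111 152 180] [ 18  98 180] [  9 127  86] [ 20  92 138] [ 20  94 135]
pale 1077.0 [[260.0, 219.0], [277.0, 217.0], [282.0, 295.0], [265.0, 296.0]]
  world [[454.7, -289.5], [468.8, -288.5], [471.5, -355.8], [456.7, -356.9]] ctr [ 462.9 -322.7]
dark 3319.0 [[350.0, 210.0], [395.0, 208.0], [398.0, 289.0], [353.0, 291.0]]
  world [[527.9, -282.8], [564.7, -281.6], [570.1, -351.2], [531.4, -352.7]] ctr [ 548.5 -317.1]
blueL 118.5 [[300.0, 237.0], [313.0, 237.0], [313.0, 247.0], [300.0, 247.0]]
  world [[488.0, 84.5], [498.8, 84.5], [498.7, 75.9], [487.8, 75.9]] ctr [493.3  80.2]
blueR 116.0 [[335.0, 247.0], [335.0, 236.0], [348.0, 236.0], [348.0, 247.0]]
  world [[517.1, 75.9], [517.0, 85.3], [527.8, 85.2], [527.9, 75.8]] ctr [522.4  80.6]
tab 97.0 [[321.0, 341.0], [329.0, 341.0], [329.0, 354.0], [321.0, 354.0]]
  world [[505.2, -0.8], [511.9, -0.8], [511.9, -12.8], [505.1, -12.8]] ctr [508.5  -6.8]
[113  27 124] [ 19  91 146] [ 19  90 130]
cover 7339.5 [[266.0, 126.0], [382.0, 126.0], [382.0, 205.0], [266.0, 205.0]]
  world [[464.6, 172.9], [551.1, 172.7], [553.1, 113.3], [462.5, 113.5]] ctr [507.8 143.1]
Jtip L [477.9 222.7  40. ]
Jtip R [536.7 222.5  40. ]
padLin [493.4 199.9  40. ]
padRin [522.6 199.8  40. ]
stop l [495.5 175.4  42. ]
stop r [520.4 175.4  42. ]
tabtop l [504.3  -0.8  60. ]
tab r [512.7  -0.8  60. ]
toptab 0.0 [[288.0, 256.0], [288.0, 256.0], [288.0, 256.0], [288.0, 256.0]]
  world [[502.8, -14.9], [502.8, -14.9], [502.8, -14.9], [502.8, -14.9]] ctr [502.8 -14.9]
```

View pics/cl.png

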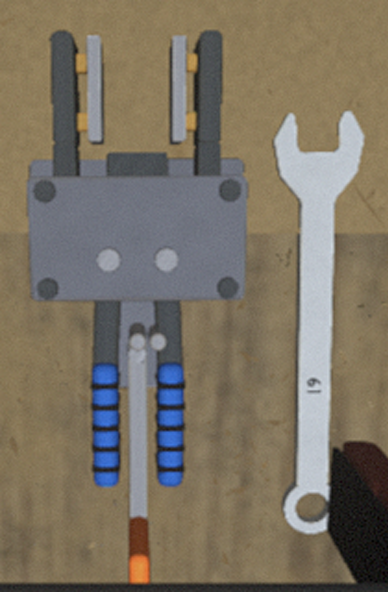

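Wrist views: the clamp axis lies along world +y at x≈508. The tab is at (325,347) px, at about (508.5,-11.5). The stop's top edge is on row 122, giving y≈175.6, so the clamp origin is about (508,143.6). The pale rail's end is at (285,296) px in the -x bay. Next I pull the lever towards -x.

```bash
python3 - <<'E'
from h import *
q=quat(0)
set_gripper(34)
env.reach([508,-11.5,150],q)
env.move_l([508,-11.5,105],rate=120)
print(env.read_state()["tool_pos"],env.read_state()["force"])
r=env.move_l([464,-9,105],rate=60,f_stop=35)
s=env.read_state();print(r,s["tool_pos"],s["force"],s["time_s"])
snap("wrist","w_pull.png")
E
```

```text
[508.49236473 -11.02662839 105.64426769] [-0.4264442  -0.70433317  0.53212555]
False [464.18557255  -9.09791646 105.00196689] [ 1.00427067  0.09267567 -0.27354711] 6.2583
```

View pics/w_pull.png

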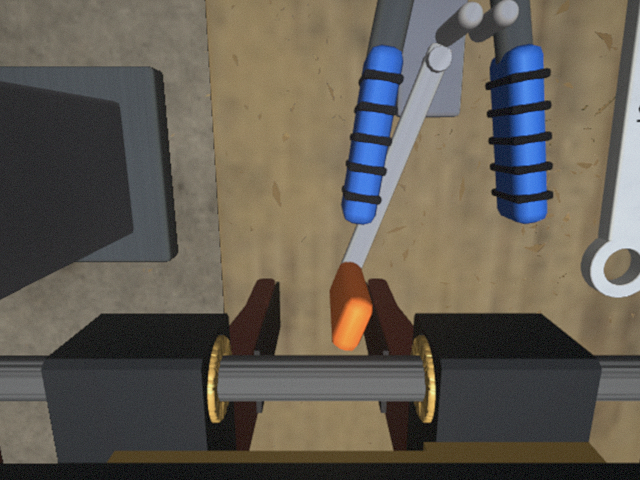

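The handles sprang open: the blue grips are spread at (372,140) and (520,140), and the lever swung to the robot side. I'll let the lever back and measure the pale rail's edges.

```bash
python3 - <<'E'
from h import *
import pickle
env.move_l([505,-11.5,105],rate=150)
env.move_l([505,-60,190],rate=250)
f="w_rack.png";im=cv2.imread("pics/"+f);s=pickle.load(open(f"pics/{f}.pkl","rb"));p,T=campose("wrist",s)
g=cv2.GaussianBlur(im,(3,3),0).astype(float)
dx=np.abs(g[:,2:]-g[:,:-2]).sum(2)
def edge(r0,r1,c0,c1):
    pts=[(c0+np.argmax(dx[r,c0:c1])+1,r) for r in range(r0,r1,3)]
    W=np.array([cast(q,44,p,T)[:2] for q in pts]);
    k=np.polyfit(W[:,1],W[:,0],1);res=W[:,0]-np.polyval(k,W[:,1]);W=W[abs(res)<2*res.std()+.1];k=np.polyfit(W[:,1],W[:,0],1)
    return k,pts[0],pts[-1]
for n,c in [("pl",(252,276)),("pr",(297,317)),("dl",(342,362)),("dr",(388,408))]:
    k,a,b=edge(225,285,*c);print(n,k[0].round(3),np.polyval(k,[-330]).round(1),a,b)
col=g[200:310,275:300].mean(1).sum(1);print(200+np.argsort(-abs(np.diff(col)))[:6])
for r in (294,295,296,297): print(r,cast((285,r),44,p,T).round(1))
print(env.read_state()["time_s"])
pp,TT=campose("top")
print(cast((497,260),0,pp,TT))
E
```

```text
pl -0.053 [456.3] (np.int64(260), 225) (np.int64(265), 282)
pr -0.048 [491.3] (np.int64(303), 225) (np.int64(306), 282)
dl -0.058 [529.8] (np.int64(349), 225) (np.int64(353), 282)
dr -0.06 [567.9] (np.int64(396), 225) (np.int64(397), 282)
[215 214 216 295 294 296]
294 [ 473.7 -355.    44. ]
295 [ 473.7 -355.9   44. ]
296 [ 473.7 -356.8   44. ]
297 [ 473.7 -357.7   44. ]
7.275
[ 465.06022945 -485.52780185    0.        ]
```

```bash
python3 - <<'E'
from h import *
a=0.05;q=quat(a);d=np.array([0.055,-1.0])
c=np.array([473.8,-330.])
def P(y,z): return [473.8-0.05*(y+330),y,z]
set_gripper(58)
env.reach(P(-334,150),q)
env.move_l(P(-334,87),rate=120)
set_gripper(10)
s=env.read_state();print("w",s["width"],s["tool_pos"],s["force"])
env.move_l(P(-334,89),rate=40)
e=np.array(P(-334,89));e[:2]+=64*d
r=env.move_l(e,rate=100,f_stop=30)
s=env.read_state();print(r,s["width"],s["tool_pos"],s["force"],s["time_s"])
snap("wrist","w_out.png")
E
```

```text
w 35.86730297037747 [ 474.22445992 -334.23669964   87.59783038] [-0.61097613  0.78803367  6.00081449]
False 36.13488546390307 [ 477.15973126 -397.76538954   88.74530351] [-0.11532895  0.72661263 -1.30093518] 11.125
```

View pics/w_out.png

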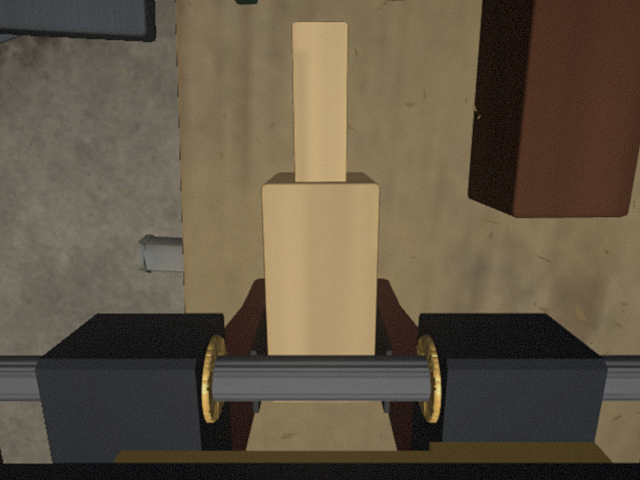

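```bash
python3 - <<'E'
from h import *
import pickle
f="w_out.png";s=pickle.load(open(f"pics/{f}.pkl","rb"));p,T=campose("wrist",s)
sh=cast((320,184),45.7,p,T);te=cast((320,22),40.7,p,T);print(sh.round(1),te.round(1))
q=quat(0.05);t=np.array(s["tool_pos"])
env.move_l([t[0],t[1],86.8],rate=40)
set_gripper(58)
# rail origin: shoulder at rail x=-15, tenon at -60
yo=np.mean([sh[1]-15,te[1]-60]);print("origin y",yo,"time",env.read_state()["time_s"])
yg=yo+1.0
env.move_l([t[0]-0.05*(yg-t[1]),yg,86.8],rate=120)
set_gripper(10)
s=env.read_state();print("w",s["width"],s["tool_pos"],s["force"])
t=np.array(s["tool_pos"]);env.move_l([t[0],t[1],150],rate=120)
s,_=None,0
im,s=snap("wrist","w_lift.png");print(s["width"],s["tool_pos"],s["force"],s["time_s"])
E
```

```text
[ 474.3 -345.9   45.7] [ 472.1 -301.1   40.7]
origin y -360.9709374791204 time 11.9833
w 35.569420971612864 [ 475.28697358 -360.31695711   86.81005109] [-0.61449247 -0.28792218  0.30715524]
35.97424127811806 [ 475.02307406 -360.10438082  149.79613255] [ 0.72247298  0.25007936 -1.86309167] 13.6
```

View pics/w_lift.png

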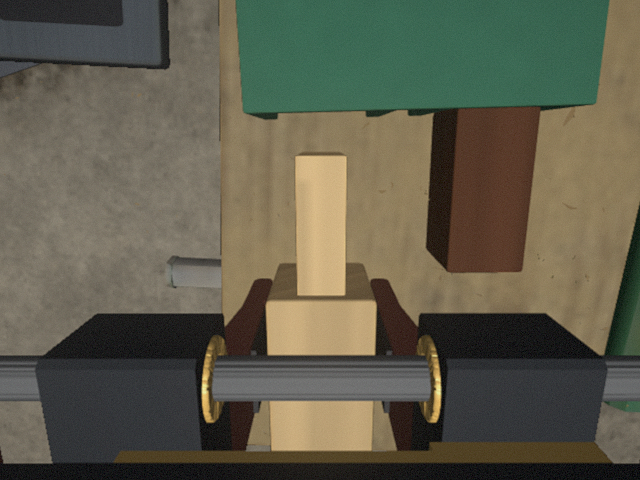

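```bash
python3 - <<'E'
from h import *
import pickle
f="w_lift.png";s=pickle.load(open(f"pics/{f}.pkl","rb"));p,T=campose("wrist",s);t=np.array(s["tool_pos"])
for n,px,z in [("shL",(268,297),107),("shR",(375,297),107),("tenL",(296,154),102),("tenR",(346,154),102)]: print(n,(cast(px,z,p,T)-t).round(1))
env.move_l([t[0],t[1],205],rate=200)
env.reach([507.8,240,230],quat(0))
im,s=snap("wrist","w_over.png");print(s["tool_pos"],s["orientation"],s["time_s"],s["width"])
E
```

```text
shL [-17.6  15.6 -42.8]
shR [ 16.2  17.2 -42.8]
tenL [-10.6  60.  -47.8]
tenR [  4.5  60.8 -47.8]
[508.13465692 239.28189209 229.90345593] [ 7.07450452e-01  7.06762937e-01 -8.17207196e-05  3.86473447e-05] 16.2333 35.54155460114074
```

View pics/w_over.png

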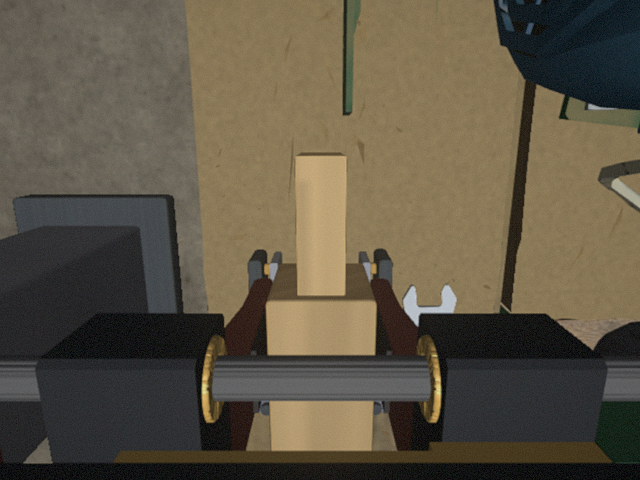

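Over the jaws: the rail centre (321 px) matches the jaw centre (about 320.5), and the path to the bench is clear. The finger-to-jaw-tip margin at the final position would be under 1 mm. So I'll set the rail down short of the stop, regrip nearer the shoulder, then push it home.

```bash
python3 - <<'E'
from h import *
env.move_l([507.8,243,130],rate=150)
r=env.move_l([507.8,243,87.3],rate=60,f_stop=12)
s=env.read_state();print(r,s["tool_pos"],s["force"],s["time_s"])
set_gripper(52)
env.move_l([507.8,249.5,87.3],rate=60)
set_gripper(10)
s=env.read_state();print("w",s["width"],s["tool_pos"],s["force"])
r=env.move_l([507.8,234,87.3],rate=25,f_stop=9)
s=env.read_state();print(r,s["tool_pos"],s["force"],s["time_s"])
snap("wrist","w_push.png");snap("top","t_push.png")
E
```

```text
True [507.10306109 242.70729905  86.72641977] [-1.04415957 -0.62970953  5.22249051] 17.8083
w 35.99492730086312 [507.72061179 249.44341903  87.27620378] [-0.1050185   0.77753689  0.10433939]
True [507.90337007 243.12574596  87.29666637] [-0.36822442  3.59681186  3.07807678] 19.35
```

View pics/w_push.png

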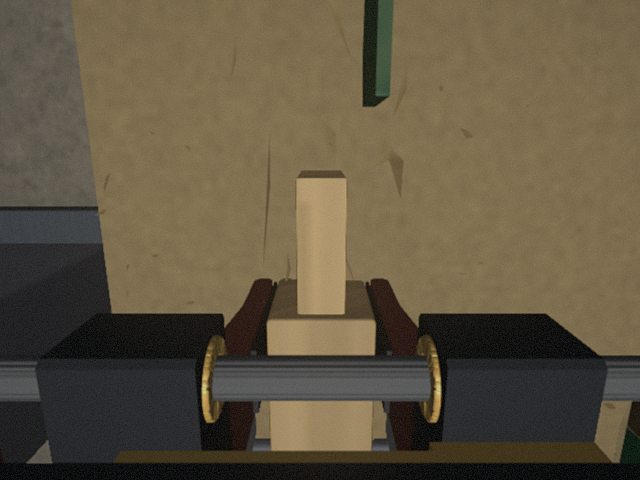

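```bash
python3 - <<'E'
from h import *
env.hold(0.2);s=env.read_state();print(s["tool_pos"],s["force"])
r=env.move_l([507.8,238,87.3],rate=20,f_stop=10)
s=env.read_state();print(r,s["tool_pos"],s["force"],s["width"])
r=env.move_l([507.8,s["tool_pos"][1]-3,87.3],rate=20,f_stop=14)
s=env.read_state();print(r,s["tool_pos"],s["force"],s["time_s"])
im,s=snap("wrist","w_push2.png")
p,T=campose("wrist",s)
E
```

```text
[507.91477592 243.23732649  87.24461205] [-0.52985809  0.63829341  5.11271655]
True [508.05510536 243.07550628  87.41742043] [-0.10010066  3.25872989  2.34718775] 35.87443532520498
True [508.21505782 242.85527078  87.66700249] [-1.5981794   2.72760248  2.08381265] 20.0667
```

View pics/w_push2.png

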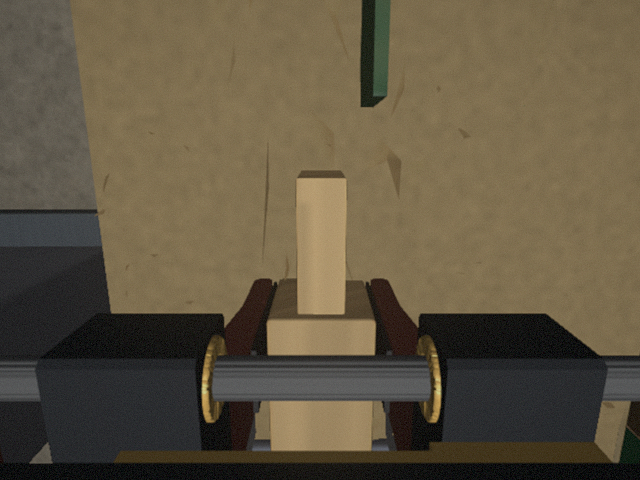

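Firm contact repeats at TCP y≈243, so the rail is against the stop and the tenon is free. Now I'll release and look.

```bash
python3 - <<'E'
from h import *
set_gripper(56)
s=env.read_state();t=s["tool_pos"];print(t,s["force"])
env.move_l([t[0],t[1],190],rate=200)
set_gripper(88)
env.reach([508,120,260],quat(0)); im,s=snap("wrist","w_chk.png");print(s["tool_pos"],s["time_s"])
E
```

```text
[508.14295065 242.7754512   87.46683832] [-0.46878063 -0.78171725  0.61699851]
[508.07097834 120.21816888 259.92659913] 22.6083
```

View pics/w_chk.png

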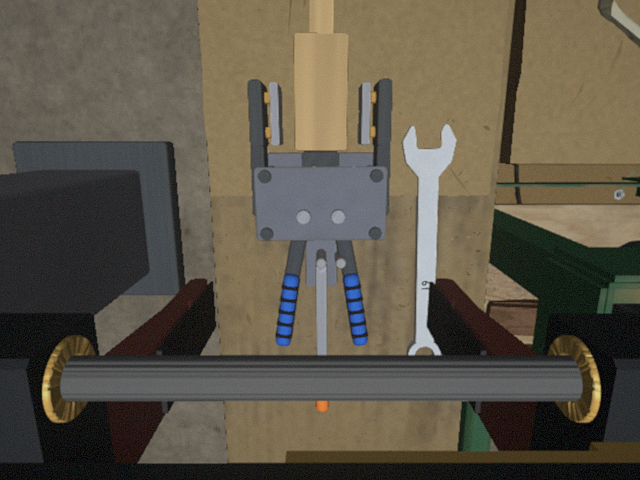

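The rail sits centred between the open jaws with its end edge (row 151) meeting the stop block. The lever is back at rest and the handles are open and symmetric about column 322. Squeezing next.

```bash
python3 - <<'E'
from h import *
import pickle
s=pickle.load(open("pics/w_chk.png.pkl","rb"));p,T=campose("wrist",s)
print("rail end",cast((321,151),44,p,T).round(1),"handles mid",cast((322,310),42,p,T).round(1),"end",cast((322,345),31,p,T).round(1))
for r in (151,152): print(cast((304,r),44,p,T)[:2].round(1))
env.reach([508,51.6,160],quat(0))
r=env.move_l([508,51.6,95],rate=120,f_stop=15)
s=env.read_state();print(r,s["tool_pos"],s["force"],s["width"])
set_gripper(25)
env.hold(0.5)
s=env.read_state();print(s["tool_pos"],s["force"],s["width"],s["time_s"])
snap("wrist","w_sq.png")
E
```

```text
rail end [508.3 176.6  44. ] handles mid [508.8  57.7  42. ] end [508.7  22.6  31. ]
[496.6 176.6]
[496.6 176. ]
False [508.58138524  51.97781073  95.7087641 ] [0.83420819 0.87354513 0.20621446] 88.19318164734148
[508.113959    50.57171047  95.47372781] [-0.55805288 -8.6799172   4.12930421] 41.087012536710546 25.1833
```

View pics/w_sq.png

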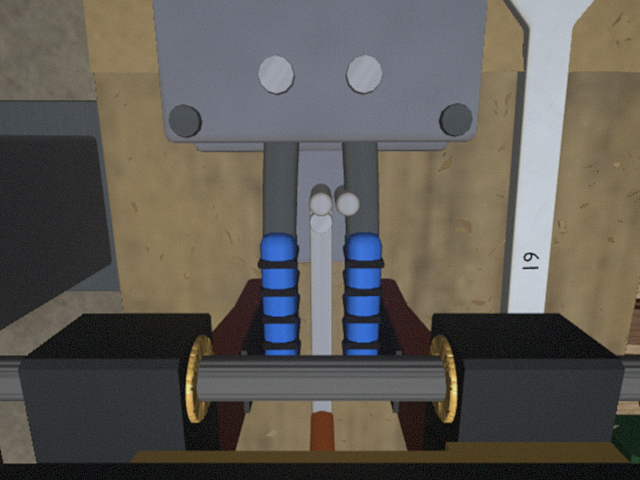

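Handles are parallel and fully together (width 41 mm, blue grips at columns 279 and 362). I'll release, check that they stay, and look at the rail.

```bash
python3 - <<'E'
from h import *
set_gripper(86)
s=env.read_state();print(s["force"],s["width"])
t=s["tool_pos"];env.move_l([t[0],t[1],160],rate=200)
env.reach([508,120,290],quat(0)); env.hold(0.3)
im,s=snap("wrist","w_fin.png");print(s["tool_pos"],s["time_s"]);snap("top","t_fin.png")
p,T=campose("wrist",s)
a=cv2.imread("pics/t_fin.png")[180:310,170:460]
cv2.imwrite("pics/topf.png",cv2.resize(a,None,fx=2.75,fy=2.75,interpolation=cv2.INTER_CUBIC))
E
```

```text
[0.82001466 0.47546477 0.48528388] 85.97347516885391
[507.59358695 119.34537922 288.51391106] 27.4917
```

View pics/w_fin.png

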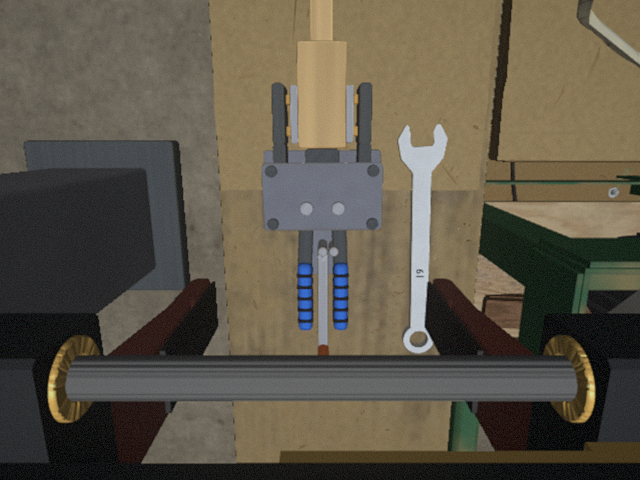

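View pics/topf.png

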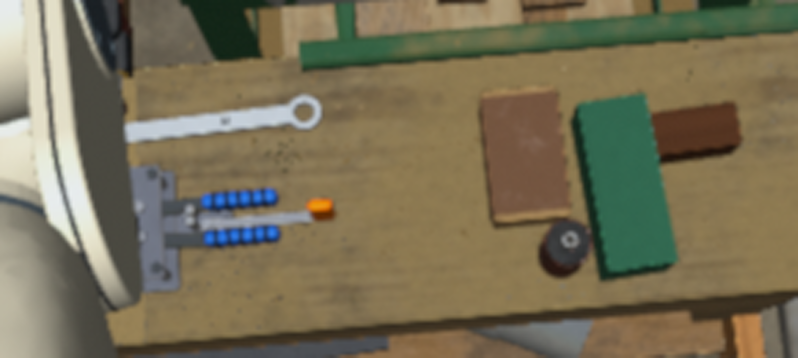

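The handles stay locked and parallel, the pads are on the rail, and the dark rail, cork, drum and spanner haven't moved. I'll zoom in on the stop end.

```bash
python3 - <<'E'
from h import *
import pickle
s=pickle.load(open("pics/w_fin.png.pkl","rb"));p,T=campose("wrist",s);im=cv2.imread("pics/w_fin.png")
a=im[70:170,260:390];cv2.imwrite("pics/z.png",cv2.resize(a,None,fx=6,fy=6,interpolation=cv2.INTER_CUBIC))
print(im[142:156,322].tolist())
for r in (147,148,149): print(r,cast((322,r),44,p,T)[:2].round(1),cast((322,r),42,p,T)[:2].round(1))
E
```

```text
[[112, 148, 174], [111, 150, 176], [111, 149, 173], [109, 150, 174], [99, 141, 168], [92, 131, 159], [59, 82, 96], [74, 71, 69], [82, 77, 76], [73, 73, 72], [81, 76, 73], [80, 77, 75], [79, 77, 73], [77, 76, 73]]
147 [507.9 177.6] [507.9 177.5]
148 [507.9 176.8] [507.9 176.8]
149 [507.9 176.1] [507.9 176. ]
```

View pics/z.png

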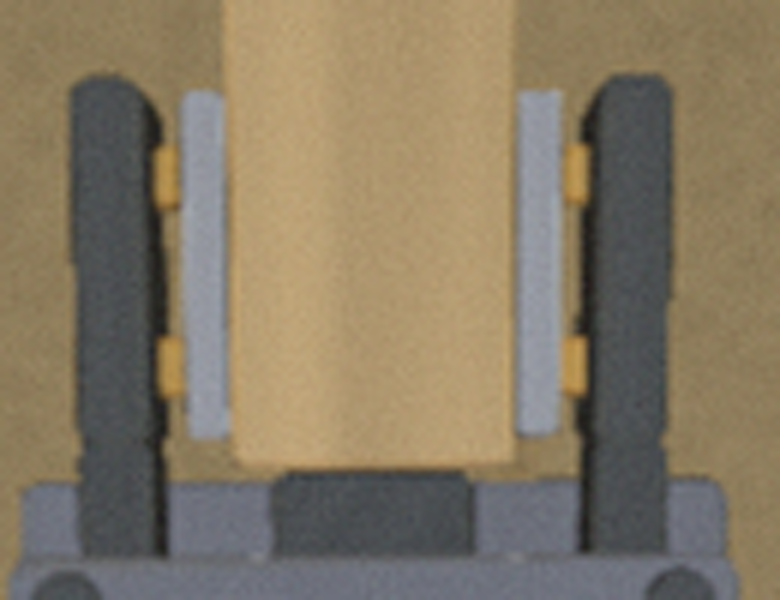

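The rail's end is flush on the stop with no visible gap, and both pads bear on its sides. Handing in.

```bash
python3 - <<'E'
from h import *
workorder.sign_off(); print(env.read_state()["time_s"])
E
```

```text
the job is handed in; nothing more can be done
the job is handed in; nothing more can be done
```

The pale rail is locked in the clamp and the job is handed in. The last clock reading before hand-in was 27.5 s of the 66 s allowed.

**What I did, in order:**
1. I pulled the orange lever toward the robot and the handles sprang open. The lever returned to rest.
2. I drew the pale rail straight out of the rack and regripped it near mid length.
3. I set it between the open jaws a little short of the stop, regripped near the shoulder, and pushed it against the stop.
4. I squeezed the blue handles fully together and let go.

**Last checks:**
- **Clamp:** the handles closed to 41 mm over their outsides (42 mm is locked). They stayed parallel after release and the arm had backed away.
- **Rail:** both pads bear on its sides, the plain end meets the stop with no visible gap, and the tenon stands free.
- **Other objects:** the dark rail, cork block, drum and rack look unmoved from above. The arm hid part of the spanner in that view, but the wrist camera showed it in place.

**Not exact:** repeated pushes stopped at the same place, with the rail end measured at y ≈ 176.5 mm. I had put the stop face at about 175.6 mm, a difference within the 2 mm camera calibration. No check failed.

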